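Work two plug gauges out of a sprung gauge case and sort them by length

ROBOT

A 6-joint arm with a two-finger parallel gripper is mounted at the origin on the work surface. World frame = base frame: x ahead of the robot, y to its left, z up, the work surface at z = 0. Lengths are in m, angles in rad, forces in N, time in s.
With the tool pointing down it reaches from about 0.375 to 0.975 m from the base axis. Payload 3.8 kg.
Tool frame: the origin (TCP) lies on the centre line of the jaws, within the pads' length; the fingertips stand 19 mm ahead of it and the grasp point (between the pads) is the TCP; y points along the fingers, z is the direction in which the jaws open and shut, and the axes are right-handed (so a half turn about y gives the same grasp; the last joint's range is limited). The gripper opens to 88 mm and grips with 3 to 60 N. Pads are 18 mm wide; open, the fingers measure 123 mm over their backs; the gripper's body (75 mm by 187 mm) begins 45 mm behind the grasp point.
Start: joints at [1.075, 0.264, 1.604, -0, 1.274, -0.037], TCP at [0.299, 0.605, 0.258] pointing down, gripper open.
Joint ranges: [-2.63, 2.63], [-0.94, 2.18], [0.31, 2.57], [-1.31, 4.45], [0, 2.66], [-2.55, 2.55]. Speed limits (rad/s): [2.57, 2.57, 3.14, 3.14, 3.14, 3.14].

INTERFACE

Orientations are given as a unit quaternion [w, x, y, z].
In Python, from bench import robot, vision gives the robot as it stands. The module is installed in compiled form; this text tells all that it offers.
- The arm moves only by the shell command python3 -m handwheel 'ROWS' [OPENING] [FORCE]. ROWS is JSON, one flat list of numbers, 4 for each row, row after row: the shift along the world's x, y, z in cm, then the turn about the world's z in degrees. In form: [x, y, z, spin, x, y, z, spin, ...]. A call has 1 to 12 rows; each row is the pose to reach, as a shift and turn from the pose commanded when the call began; what a row does not reach only later rows make up. A row lasts 1/10 s, in which the tool goes at most 50 mm and 8.59 degrees, less where a joint would pass 70% of its speed; a pose out of reach is approached as far as the arm can. A call with a gripper value outside its range is refused whole. OPENING is the opening, from 0 (shut) to 1 (fully open), set as the call begins (- or left out, the last holds). The fingers move at their own pace and stop on an object; FORCE is the grip in N (left out, the last holds). Time passes only in rows, so rows that repeat a pose let the fingers close. It gives the time, the measured TCP pose, the force and the opening at its end, in the units of the state.
- robot.sense(): the state, without advancing time (a new reading comes with each control period).
- vision.capture(name): name is "scene" or "top" or "wrist"; returns a dict with "color" (480x640x3 uint8, blue, green, red), "depth" (480x640 float32, m along the optical axis (not along the pixel's ray), 0 where there is no reading), "intrinsics" (3x3 intrinsics, pixels), "R" (3x3) and "t" (3): a world point X has camera coordinates R X + t; the wrist camera has in their place "hand_eye" (4x4, takes a point from camera to tool coordinates, whose origin is the TCP and whose axes are the tool frame's). Camera axes: x right, y down, z forward; pixel columns grow to the right and rows downward; lengths in m; the calibration is good to about 2 mm. A picture is of the moment at which its call begins: read the wrist's pose just before it.
- robot.close_job(): hands the job in, once; it reports no verdict.
The state is a dict: "time": time; "q": joint angles; "qd": joint speeds; "joint_torque": joint torques, N m; "position": TCP position; "eef_rot": TCP orientation; "ft_force": force on the tool from outside, world axes, zero at the start; "moment": the same for the moment, N m; "width": finger opening in m.
Only numpy, scipy, OpenCV 4.12 (cv2) and the standard library are available. Lean on these libraries where they do the work, as an engineer would, in place of code of your own. Each camera call takes 0.05 s, during which the arm holds its last target. There are 200 camera calls.

TASK

Take both plug gauges out of the sloping green case by their protruding handles: they are held tight, so twist or wiggle them loose while drawing them out along their axis, and do not lift, tip or drag the light case along. Stand the long gauge in the tall pocket of the blue caddy and the short gauge in the low pocket, handles up, lowering each to the pocket's floor rather than dropping it. Leave the bottle, hammer, stamp and spanner alone.

Things in the scene. Friction and masses are not known exactly. Their poses are not given: they have to be found in the camera images.
- gauge_long_handle (a point): Centre of the handle of the long plug gauge (0.16 kg): hexagonal aluminium handle 24 mm across flats, 50 mm long, yellow cap 3 mm; below it a dark collar 22 mm dia, 14 mm long; then a slim steel pin 14 mm dia, 85 mm long. This point is 25 mm above the handle's lower shoulder, 124 mm from the pin tip. z runs along the axis, out of the handle's end; two flats face +y and -y.
- gauge_short_handle (a point): Centre of the handle of the short plug gauge: the same in all but its pin, 45 mm long, so that this point is 84 mm from the pin tip. At the start both shoulders rest on the bore mouths: handles protrude, collars and pins are inside, the axes lean 30 degrees with the tops roughly towards the robot. Which bore holds which gauge varies.
- gauge_long_tip (a point): End of the long gauge's pin, on the axis.
- gauge_short_tip (a point): End of the short gauge's pin, on the axis.
- case: Green sloping gauge case, foot 170 (x) by 210 (y) mm, about 120 mm high at its bore mouths, 1.3 kg, LOOSE on the bench. Origin under its foot's centre, z up. Two bores 100 mm apart along y lean 30 degrees from vertical, tops towards its -x. A clear window on its +x side shows the pins. A straight pull meets more friction than holds the case on the bench: it would slide or lift along.
- bore_a (a point): Centre of the mouth of the bore at the case's +y. In each bore two sprung rubber jaws squeeze the collar from the case's +y and -y with 13 N each. Friction acts only against the slip: strokes of about +-0.45 rad about the gauge's axis, each with a 3 mm axial draw, take most of it away, and the gauge comes at 5 to 13 N; if it pulls harder than 11 N, draw less per stroke.
- bore_b (a point): Centre of the mouth of the bore at the case's -y, like the other. After about 14 mm of draw the collar is free and the slim pin slides out easily: 99 mm of draw in all for the long gauge, 59 mm for the short.
- pocket_tall (a point): Centre of the floor's top face in the tall pocket of the blue caddy, which is fixed to the bench; axes as the caddy's, z up. Pocket inside 42 by 42 mm, wall 4 mm, rim 80 mm above the bench; this point is 5 mm above the bench. The pockets are 150 mm apart along the caddy's y, the tall one at +y. A gauge stands in it leaning a little against the wall.
- pocket_low (a point): Centre of the floor's top face in the low pocket, at the caddy's -y: as the tall one, but its rim is 42 mm above the bench.
- bottle: Orange squeeze bottle, 62 mm dia, 160 mm high, standing; origin under its centre. Bystander.
- hammer: Hammer, 260 mm long, lying along its x; bystander.
- stamp: Red and black self-inking stamp, 45 x 70 x 65 mm; origin under its centre. Bystander.
- spanner: Steel spanner, 200 mm long, lying along its x, about 10 mm thick; bystander.
Things that resemble listed ones, but are neither listed nor needed, are in the scene too. What is shaped like the part that bears gauge_long_handle but red or turquoise is not meant.

How it is judged:
At the end, for the whole second after the job is handed in: Long gauge in the tall pocket, short in the low: pin tip within 28 mm of the floor centre, at most 12 mm above the floor, handle up (lean under 37 degrees), at rest; case flat, within 40 mm of its start; bystanders within 40 mm of theirs, not tipped (horizontal distance between gauge_long_tip and pocket_tall below 0.028 m and z of gauge_long_tip in the frame of pocket_tall between -0.005 and 0.012 m and angle between each of gauge_long_handle, gauge_short_handle's own z axis and vertical below 0.65 rad and linear speed of each of gauge_long, gauge_short below 0.03 m/s and horizontal distance between gauge_short_tip and pocket_low below 0.028 m and z of gauge_short_tip in the frame of pocket_low between -0.005 and 0.012 m and distance of case from where it was at the start of the episode below 0.04 m and angle between case's own z axis and vertical below 0.05 rad and not (distance of bottle from where it was at the start of the episode above 0.04 m or angle between bottle's own z axis and vertical above 0.5 rad) and not (distance of hammer from where it was at the start of the episode above 0.04 m or angle between hammer's own z axis and vertical above 0.5 rad) and not (distance of stamp from where it was at the start of the episode above 0.04 m or angle between stamp's own z axis and vertical above 0.5 rad) and not (distance of spanner from where it was at the start of the episode above 0.04 m or angle between spanner's own z axis and vertical above 0.5 rad)); the robot touches nothing.
It fails at once if the case is lifted, tipped (over 7 degrees) or dragged more than 40 mm (distance of case from where it was at the start of the episode above 0.04 m or angle between case's own z axis and vertical above 0.12 rad or height (world z) of case above 0.012 m).
It fails at once if a gauge is dropped (falls free faster than 0.8 m/s) ((linear speed of gauge_long above 0.8 m/s and contact force between the fingers and gauge_long below 0.2 N) or (linear speed of gauge_short above 0.8 m/s and contact force between the fingers and gauge_short below 0.2 N)).
It fails at once if a bystander is moved more than 40 mm or tipped ((distance of bottle from where it was at the start of the episode above 0.04 m or angle between bottle's own z axis and vertical above 0.5 rad) or (distance of hammer from where it was at the start of the episode above 0.04 m or angle between hammer's own z axis and vertical above 0.5 rad) or (distance of stamp from where it was at the start of the episode above 0.04 m or angle between stamp's own z axis and vertical above 0.5 rad) or (distance of spanner from where it was at the start of the episode above 0.04 m or angle between spanner's own z axis and vertical above 0.5 rad)).
It also fails if it takes over 72 s, if anything falls off the work surface, if the arm or the gripper's body presses on something with over 40 N, if the wrist force passes 120 N, or if a joint passes its speed limit or range.

## Working session

There is one attempt and no reset: what is moved stays moved. The work goes in short steps, Python scripts to look and compute and a shell command to move; the robot and the scene stay as the last step left them, time stands still between calls to the robot, and variables do not carry over. Pictures are saved under pics/ and viewed, about 8 in all and at most 12, crops included, and the job is handed in when it is done.

```bash
mkdir -p pics; cat > h.py <<'E'
import numpy as np, cv2, sys
from bench import robot, vision
from scipy.spatial.transform import Rotation as Ro
def cap(n):
    s=robot.sense(); c=vision.capture(n)
    if n=='wrist':
        q=s['eef_rot']; Rt=Ro.from_quat([q[1],q[2],q[3],q[0]]).as_matrix()
        H=np.array(c['hand_eye']); Rcw=Rt@H[:3,:3]; tcw=Rt@H[:3,3]+np.array(s['position'])
    else:
        R=np.array(c['R']); Rcw=R.T; tcw=-R.T@np.array(c['t'])
    K=np.array(c['intrinsics']); d=c['depth']; v,u=np.mgrid[:480,:640]
    P=np.stack([(u-K[0,2])/K[0,0]*d,(v-K[1,2])/K[1,1]*d,d],-1)@Rcw.T+tcw
    P[d==0]=np.nan
    return c['color'],P,s,(K,Rcw,tcw)
E
python3 - <<'E'
from h import *
for n in ('scene','top','wrist'):
    im,P,s,C=cap(n); cv2.imwrite(f'pics/{n}0.png',im); np.savez(f'{n}0.npz',im=im,P=P,K=C[0],R=C[1],t=C[2])
print(s); print(Ro.from_quat(np.roll(s['eef_rot'],-1)).as_matrix().round(3))
E
```

```text
{'time': 0.1, 'q': array([ 1.07510575e+00,  2.64682564e-01,  1.60521610e+00, -1.55400872e-05,
        1.27371115e+00, -3.69048475e-02]), 'qd': array([-0.00148618, -0.00094652, -0.00312748, -0.00052082,  0.00115654,
       -0.00115826]), 'joint_torque': array([ 7.09062406e-04, -5.03617966e+01, -3.58073759e+01,  7.31955981e-02,
        2.34191981e-02, -6.12536360e-05]), 'position': array([0.29865421, 0.60466744, 0.2565208 ]), 'eef_rot': array([-0.68789445,  0.68927329, -0.16096738,  0.16060215]), 'ft_force': array([ 0.00695191,  0.14896253, -0.09851996]), 'moment': array([-0.02275119,  0.00541136, -0.03954189]), 'width': 0.08846839650226508}
[[ 0.897 -0.001  0.443]
 [-0.443 -0.002  0.897]
 [-0.    -1.    -0.002]]
```

View pics/scene0.png

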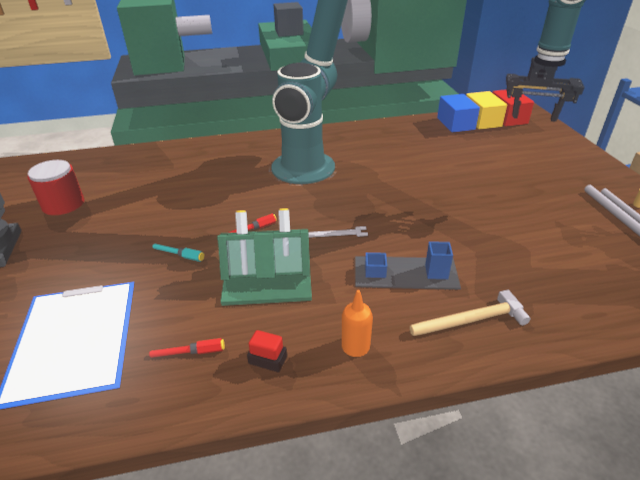

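View pics/top0.png

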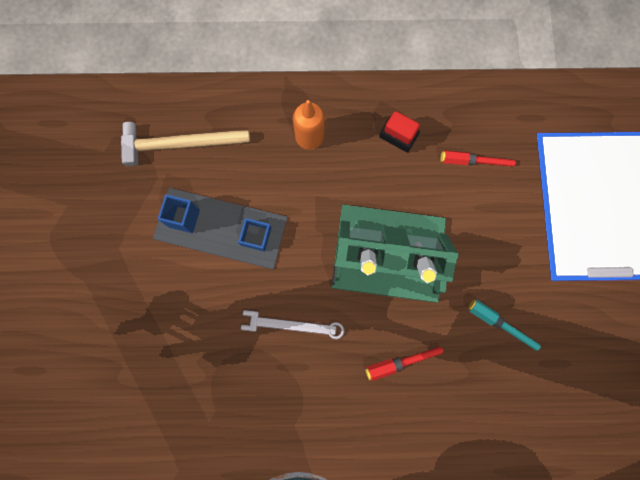

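The scene view looks back at the robot. It shows the case at (265,265) with silver handles at (241,222) and (284,220), and the caddy at (405,270). In the top view the handle caps are at (369,267) and (428,275), with the tall pocket at (178,213) and the low pocket at (255,233). The lookalikes are red at (478,159) and (404,363) and turquoise at (505,325). I choose the two silver, yellow-capped handles in the case, and will check them in a crop to see which pin is long.

```bash
python3 - <<'E'
from h import *
a=np.load('scene0.npz'); b=np.load('top0.npz')
c1=cv2.resize(a['im'][200:305,210:320],None,fx=3.6,fy=3.6,interpolation=cv2.INTER_CUBIC)
c2=cv2.resize(b['im'][200:305,325:465],None,fx=2.8,fy=2.8,interpolation=cv2.INTER_CUBIC)
h=min(c1.shape[0],c2.shape[0]); h0=max(c1.shape[0],c2.shape[0])
pad=lambda c:cv2.copyMakeBorder(c,0,h0-c.shape[0],0,0,0)
cv2.imwrite('pics/crop1.png',np.hstack([pad(c1),pad(c2)]))
im,P=b['im'],b['P']; hsv=cv2.cvtColor(im,cv2.COLOR_BGR2HSV)
def blobs(m,mn):
    n,l,st,ce=cv2.connectedComponentsWithStats(m.astype(np.uint8))
    for i in range(1,n):
        if st[i,4]>=mn: yield l==i,ce[i]
roi=np.zeros((480,640),bool); roi[200:305,325:465]=1
for m,ce in blobs(roi&(hsv[...,0]>20)&(hsv[...,0]<35)&(hsv[...,1]>120)&(hsv[...,2]>120),15):
    p=P[m]; p=p[p[:,2]>np.nanmedian(p[:,2])-.012]; print('cap',ce,m.sum(),np.nanmean(p,0).round(4),np.nanmax(p[:,2]))
roi[:]=0; roi[170:280,140:300]=1
bl=roi&(hsv[...,0]>100)&(hsv[...,0]<125)&(hsv[...,1]>130)
for m,ce in blobs(cv2.dilate(bl.astype(np.uint8),np.ones((3,3))),100):
    m=m>0; p=P[m&bl]; p=p[np.isfinite(p[:,2])]; zt=np.percentile(p[:,2],97)
    r=p[p[:,2]>zt-.006]; rc=cv2.minAreaRect((r[:,:2]*1000).astype(np.float32)); print('pocket',ce,zt,rc,len(r))
roi[:]=0; roi[200:305,325:465]=1
g=roi&(hsv[...,0]>60)&(hsv[...,0]<90)&(hsv[...,1]>60)
p=P[g]; p=p[np.isfinite(p[:,2])]
print('green z pct',np.percentile(p[:,2],[1,10,50,90,99])); rc=cv2.minAreaRect((p[p[:,2]>.004][:,:2]*1000).astype(np.float32));print(rc)
for v,u in [(210,346),(214,440),(285,337),(298,437),(236,372),(240,430)]: print(u,v,P[v,u].round(4))
E
```

```text
cap [368.47706422 267.74311927] 109 [ 0.4758 -0.1272  0.1658] 0.17333163840142896
cap [428.50925926 275.34259259] 108 [ 0.4618 -0.2261  0.1661] 0.17454687332135532
pocket [178.36741768 213.29896014] 0.08268183480669479 ((600.2901000976562, 224.2165069580078), (50.09556198120117, 50.2462272644043), 75.16331481933594) 239
pocket [254.24803768 233.9010989 ] 0.045503634405455864 ((561.9065551757812, 79.59222412109375), (50.09465408325195, 50.33220672607422), 74.40719604492188) 194
green z pct [0.01078616 0.01313875 0.04620707 0.12832978 0.13385356]
((525.7578735351562, -184.44113159179688), (209.78451538085938, 169.93606567382812), 81.46897888183594)
346 210 [ 0.6119 -0.1017  0.0143]
440 214 [ 0.6056 -0.2948 -0.0043]
337 285 [ 0.4616 -0.0806  0.0139]
437 298 [ 0.4338 -0.2747  0.0133]
372 236 [ 0.5455 -0.1446  0.0804]
430 240 [ 0.54   -0.2562  0.0612]
```

View pics/crop1.png

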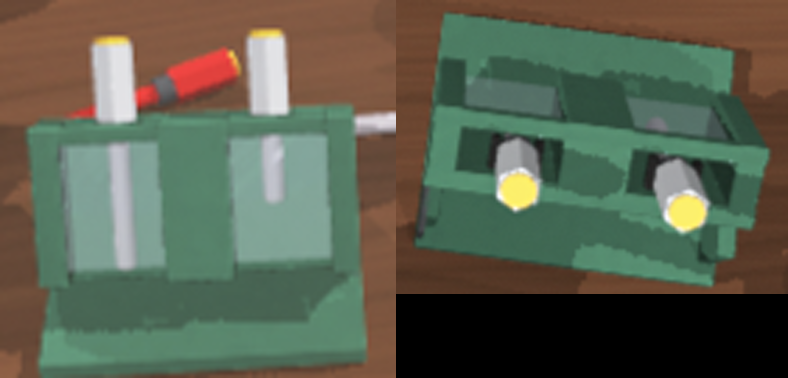

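```bash
python3 - <<'E'
from h import *
b=np.load('top0.npz'); P=b['P'].reshape(-1,3); P=P[np.isfinite(P[:,2])]
t=np.radians(-8.3); R=np.array([[np.cos(t),np.sin(t)],[-np.sin(t),np.cos(t)]])
q=(P[:,:2]-[.5258,-.1844])@R.T
print('cols x', list(range(-90,95,10)))
for y in range(-105,110,10):
    r=[]
    for x in range(-90,95,10):
        m=(abs(q[:,0]*1e3-x)<5)&(abs(q[:,1]*1e3-y)<5); r.append('%4d'%(np.median(P[m,2])*1e3) if m.any() else '   .')
    print('%5d'%y,*r)
E
```

```text
cols x [-90, -80, -70, -60, -50, -40, -30, -20, -10, 0, 10, 20, 30, 40, 50, 60, 70, 80, 90]
 -105    0   12   15   69  107  114  120  126  131  121  103   89   67   56   15   13   12   13    1
  -95    0   13   42   57   69  114  120  126  132  121  105   89   72   53   15   14   14   14    1
  -85    1   13   14   14  106  112  104  103  128  113   95   77   59   17   14   13   15   13    0
  -75    1   14   13   14   61  108   89  126  131   98   86   70   55   14   14   14   13   14    0
  -65    0   13   13   14   15   17  125  122  132  112   87   69   54   13   14   14   14   14    0
  -55    0   15   14  161  165  152  142  128  131  103   87   70   54   14   14   14   14   14    0
  -45    0   14   14  161  113  156  139  123  130   97   87   69   56   14   14   15   15   13    0
  -35    0   14   14   16  110  112  116  117  131   99   89   71   53   14   14   15   14   14    0
  -25    0   14   14   14  106  110   98  127  131  124   88   73   57   54   14   14   13   14    1
  -15    0   13   15   15  105  113  121  126  132  122  105   86   69   52   15   14   14   14    
[... 513 characters left out ...]
   1   14   15  162  166  156  141  127  131  124   87   72   55   13   14   14   14   14    0
   55    0   13   14  161  165  157  139  127  131  125   88   71   55   14   14   14   14   15    1
   65    1   14   15   15  107  111  117  121  130   99   88   70   55   14   15   14   14   15    1
   75    0   14   13   15  106  106   91   77  129   99   87   69   55   14   14   14   14   15    0
   85    1   14   14   15  106  111  117  124  130  123   96   79   66   48   14   14   14   14    1
   95    0   14   35   70  108  114  120  126  131  124  106   88   70   56   14   14   15   14    0
  105    1   12   14   22   68   91   88   75   72   42   11    4    5   12    1   12    4    4    0
```

The scene crop shows the left (-y) window with a long pin at about (120,205) and the right window with a short pin at about (272,168). So bore_b (y≈-0.23) holds the long gauge and bore_a the short one. Handle heights match the stated sizes (cap at 0.166 m, mouth at 0.12 m). I'm reaching over the long gauge.

```bash
python3 -m handwheel '[17.4,-83.2,0,18,17.4,-83.2,0,18,17.4,-83.2,0,18,17.4,-83.2,0,18,17.4,-83.2,0,18,17.4,-83.2,0,18,17.4,-83.2,0,18,17.4,-83.2,0,18,17.4,-83.2,0,18,17.4,-83.2,0,18,17.4,-83.2,0,18,17.4,-83.2,0,18]' 1 20
```

```text
time: 1.35
position: [0.4215, 0.016, 0.2578]
eef_rot: [0.705, -0.705, 0.051, -0.051]
ft_force: [1.3, 1.5, -0.2]
width: 0.0882
```

```bash
python3 -m handwheel '[5.2,-24.5,-3,0,5.2,-24.5,-3,0,5.2,-24.5,-3,0,5.2,-24.5,-3,0,5.2,-24.5,-3,0,5.2,-24.5,-3,0,5.2,-24.5,-3,0,5.2,-24.5,-3,0]'; python3 - <<'E'
from h import *
im,P,s,C=cap('wrist'); cv2.imwrite('pics/w1.png',im); np.savez('w1.npz',im=im,P=P)
print(s['position'],s['ft_force'],Ro.from_quat(np.roll(s['eef_rot'],-1)).as_matrix().round(3).tolist())
hsv=cv2.cvtColor(im,cv2.COLOR_BGR2HSV); m=(hsv[...,0]>20)&(hsv[...,0]<35)&(hsv[...,1]>120)&(hsv[...,2]>120)
n,l,st,ce=cv2.connectedComponentsWithStats(m.astype(np.uint8))
for i in range(1,n):
    if st[i,4]>60:
        p=P[l==i]; print(ce[i],st[i,4],np.nanmedian(p,0).round(4),np.isfinite(p[:,2]).mean())
E
```

```text
time: 2.15
position: [0.4733, -0.2261, 0.2274]
eef_rot: [0.706, -0.705, 0.051, -0.051]
ft_force: [0.0, 0.4, 0.8]
width: 0.0881
[ 0.47334176 -0.22606431  0.22743324] [0.04763586 0.3615258  0.79705983] [[0.99, -0.001, 0.144], [-0.144, 0.001, 0.99], [-0.001, -1.0, 0.001]]
[184.9058296  172.32286996] 223 [ 0.4198 -0.3407  0.0191] 0.9955156950672646
[320.19130435 248.61391304] 1150 [ 0.4613 -0.2268  0.166 ] 0.9965217391304347
[512.92196299 248.10619469] 1243 [ 0.4754 -0.1285  0.1658] 0.99597747385358
[ 65.83729854 372.87183423] 1303 [ 0.4412 -0.2737  0.29  ] 0.9961627014581734
[584.436853   374.71118012] 966 [ 0.4559 -0.1733  0.2911] 0.994824016563147
[609.80165289 438.71900826] 363 [ 0.4638 -0.1741  0.2991] 1.0
[313.36633663 440.92574257] 202 [ 0.4563 -0.2265  0.2994] 0.995049504950495
[355.16666667 441.51515152] 66 [ 0.4573 -0.2191  0.2996] 0.9848484848484849
[420.85840708 441.15929204] 113 [ 0.459  -0.2075  0.2995] 1.0
[475.58222222 441.05333333] 225 [ 0.4603 -0.1982  0.2996] 0.9911111111111112
[541.82191781 440.08219178] 73 [ 0.462  -0.1866  0.2994] 1.0
```

View pics/w1.png

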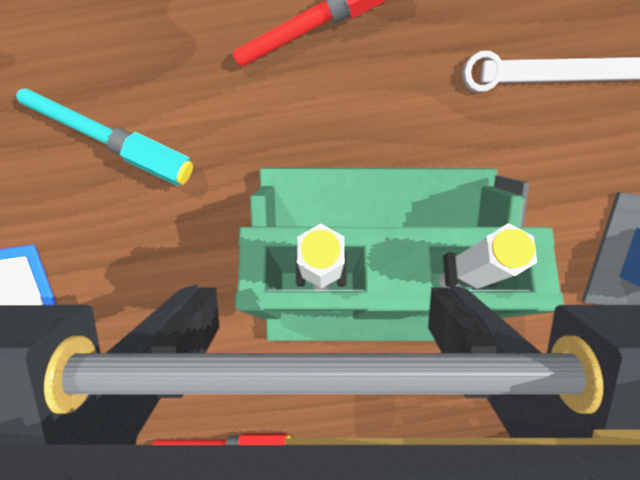

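The wrist view shows the long gauge's cap centred at (320,249) and the short one's at (513,248), both yellow on silver handles, in agreement with the top camera. I'm descending to the long handle.

```bash
python3 -m handwheel '[0,-0.2,-2,0,0,-0.2,-4,0,0,-0.2,-6,0,0,-0.2,-7.2,0,0,-0.2,-8.1,0,0,-0.2,-8.1,0,0,-0.2,-8.1,0]'; python3 -m handwheel '[0,0,0,0,0,0,0,0,0,0,0,0,0,0,0,0,0,0,0,0,0,0,0,0,0,0,0,0,0,0,0,0]' 0.2 40
```

```text
time: 2.9
position: [0.4742, -0.2289, 0.1473]
eef_rot: [-0.705, 0.705, -0.051, 0.051]
ft_force: [0.0, -0.0, 0.3]
width: 0.0883
time: 3.7
position: [0.4737, -0.2291, 0.1467]
eef_rot: [0.705, -0.705, 0.051, -0.051]
ft_force: [0.1, 2.8, 0.2]
width: 0.0263
```

```bash
python3 -m handwheel '[0,0,0,0,0,0,0,0,0,0,0,0]' 0 50; python3 -m handwheel '[-0.02,0,0.04,8,-0.04,0.01,0.07,12,-0.07,0.01,0.12,4,-0.10,0.01,0.17,-4,-0.13,0.02,0.22,-12]'; python3 - <<'E'
from h import *
s=robot.sense(); print(s['ft_force'].round(2),s['moment'].round(2),s['position'])
E
```

```text
time: 4.0
position: [0.4737, -0.2289, 0.1466]
eef_rot: [0.705, -0.705, 0.051, -0.051]
ft_force: [0.9, 2.2, 0.0]
width: 0.0234
time: 4.5
position: [0.4723, -0.2273, 0.1477]
eef_rot: [0.697, -0.694, 0.127, -0.126]
ft_force: [3.3, 5.5, -5.0]
width: 0.0235
[ 3.28  5.52 -5.05] [ 1.12 -0.61  0.23] [ 0.47225533 -0.22729967  0.14770031]
```

```bash
python3 -m handwheel '[-0.03,0,0.05,8,-0.06,0.01,0.10,16,-0.09,0.01,0.16,24,-0.12,0.02,0.21,16,-0.15,0.02,0.26,8,-0.18,0.03,0.31,0]';  python3 -m handwheel '[-0.03,0,0.05,8,-0.06,0.01,0.10,16,-0.09,0.01,0.16,24,-0.12,0.02,0.21,16,-0.15,0.02,0.26,8,-0.18,0.03,0.31,0]'; python3 - <<'E'
from h import *
s=robot.sense(); print(s['ft_force'].round(2),s['moment'].round(2),s['position'])
im,P,s,C=cap('scene');cv2.imwrite('pics/s2.png',cv2.resize(im[170:330,180:420],None,fx=3.3,fy=3.3,interpolation=cv2.INTER_CUBIC))
E
```

```text
time: 5.1
position: [0.4702, -0.2272, 0.1506]
eef_rot: [0.697, -0.695, 0.127, -0.126]
ft_force: [3.6, 5.6, -6.0]
width: 0.0235
time: 5.7
position: [0.4685, -0.2269, 0.1537]
eef_rot: [0.697, -0.695, 0.127, -0.126]
ft_force: [3.9, 4.9, -4.5]
width: 0.0239
[ 3.9   4.9  -4.51] [ 1.08 -0.57  0.23] [ 0.46850498 -0.22685805  0.15368757]
```

View pics/s2.png

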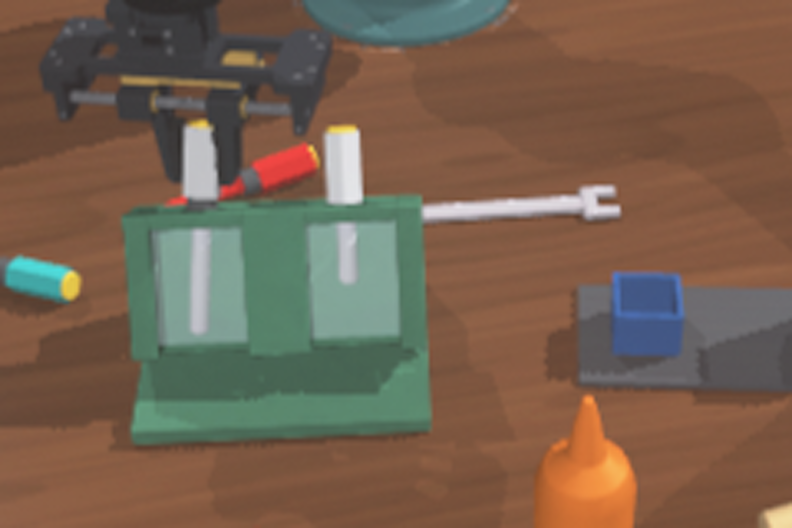

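The crop shows the long gauge rising: dark collar visible at (203,203), pin tip higher in its window, and the case flat. I'm continuing the strokes.

```bash
python3 -m handwheel '[-0.03,0,0.05,8,-0.06,0.01,0.10,16,-0.09,0.01,0.16,24,-0.12,0.02,0.21,16,-0.15,0.02,0.26,8,-0.18,0.03,0.31,0]';  python3 -m handwheel '[-0.03,0,0.05,8,-0.06,0.01,0.10,16,-0.09,0.01,0.16,24,-0.12,0.02,0.21,16,-0.15,0.02,0.26,8,-0.18,0.03,0.31,0]'; python3 -m handwheel '[-0.03,0,0.05,8,-0.06,0.01,0.10,12,-0.09,0.01,0.16,12,-0.15,0.02,0.26,12,-0.2,0.03,0.35,12]'; python3 - <<'E'
from h import *
s=robot.sense(); print(s['ft_force'].round(2),s['moment'].round(2),s['position'])
E
```

```text
time: 6.35
position: [0.467, -0.2263, 0.157]
eef_rot: [0.697, -0.694, 0.127, -0.126]
ft_force: [5.5, 8.7, -3.6]
width: 0.0235
time: 6.95
position: [0.4656, -0.226, 0.1605]
eef_rot: [0.697, -0.694, 0.127, -0.127]
ft_force: [3.7, 7.1, -4.0]
width: 0.0238
time: 7.45
position: [0.4631, -0.2274, 0.1647]
eef_rot: [0.705, -0.705, 0.052, -0.051]
ft_force: [-0.6, -0.2, -1.9]
width: 0.0232
[-0.59 -0.17 -1.91] [-0.02 -0.   -0.03] [ 0.46305253 -0.22740707  0.16469133]
```

```bash
python3 -m handwheel '[-0.47,0.07,0.82,0,-0.94,0.13,1.64,0,-1.41,0.2,2.47,0,-1.88,0.27,3.29,0,-2.35,0.33,4.11,0]'; python3 -m handwheel '[-0.47,0.07,0.82,0,-0.94,0.13,1.64,0,-1.41,0.2,2.47,0,-1.88,0.27,3.29,0,-2.35,0.33,4.11,0,-2.35,0.33,6,0,-2.35,0.33,8,0,-2.35,0.33,8,0]'; python3 - <<'E'
from h import *
s=robot.sense(); print(s['ft_force'].round(2),s['moment'].round(2),s['position'])
im,P,s,C=cap('scene');cv2.imwrite('pics/s3.png',cv2.resize(im[100:330,150:450],None,fx=2.6,fy=2.6,interpolation=cv2.INTER_CUBIC))
np.savez('s3.npz',im=im,P=P,K=C[0],R=C[1],t=C[2])
E
```

```text
time: 7.95
position: [0.4394, -0.2241, 0.207]
eef_rot: [-0.705, 0.705, -0.051, 0.051]
ft_force: [0.1, -0.2, -2.4]
width: 0.0235
time: 8.75
position: [0.4176, -0.2217, 0.2893]
eef_rot: [-0.704, 0.706, -0.049, 0.053]
ft_force: [0.4, -0.5, -1.8]
width: 0.0236
[ 0.36 -0.52 -1.84] [-0.01  0.01 -0.  ] [ 0.41759738 -0.22172741  0.28930047]
```

View pics/s3.png

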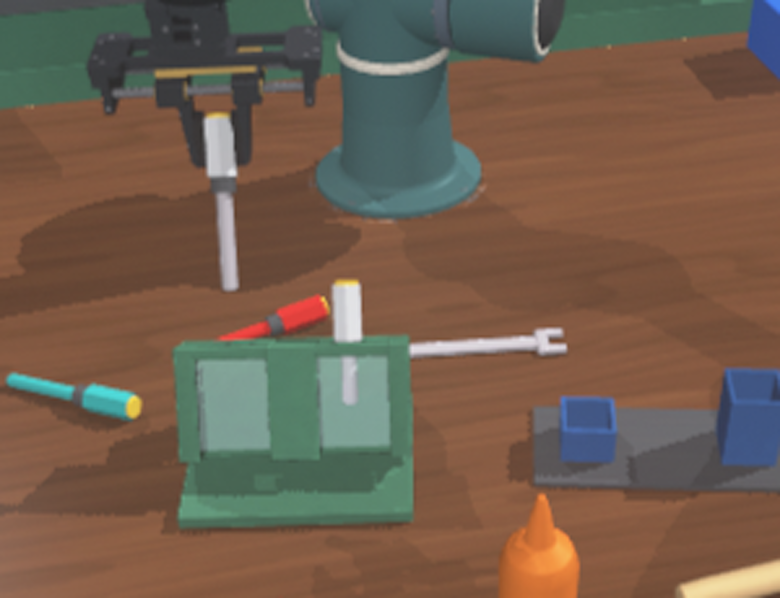

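```bash
cat > lean.py <<'E'
from h import *
def lean(im,P,tcp,zlo=-.14,zhi=-.02):
    d=P-tcp; m=(d[...,2]<zhi)&(d[...,2]>zlo)&(np.hypot(d[...,0],d[...,1])<.12)&(P[...,2]>.05)
    hsv=cv2.cvtColor(im,cv2.COLOR_BGR2HSV); m&=(hsv[...,1]<60)
    n,l,st,ce=cv2.connectedComponentsWithStats(m.astype(np.uint8)); i=1+np.argmax(st[1:,4])
    q=d[l==i]; c=q.mean(0); ax=np.linalg.svd(q-c)[2][0]; ax*=np.sign(ax[2])
    k=(q-c)@ax; print('px',ce[i],len(q),'axis',ax.round(3),'lean',np.degrees(np.arccos(ax[2])).round(1),'low end rel TCP',(c+ax*k.min()).round(4))
E
python3 - <<'E'
from lean import *
a=np.load('s3.npz'); lean(a['im'],a['P'],np.array([.4176,-.2217,.2893]))
E
```

```text
px [236.76644737 187.23026316] 304 axis [-0.471  0.069  0.879] lean 28.4 low end rel TCP [ 0.0651 -0.0099 -0.1092]
```

The crop shows the long gauge free of the case at about (222,200), still leaning 28°, with the case empty at bore_b and in place. I'm carrying it to the tall pocket.

```bash
python3 -m handwheel '[0,0,3,0,4,14,3,-6.6,8,26,3,-6.6,11,39,3,-6.6,12.5,46.1,3,-6.6,12.5,46.1,3,-6.6,12.5,46.1,3,-6.6,12.5,46.1,3,-6.6,12.5,46.1,3,-6.6,12.5,46.1,3,-6.6,12.5,46.1,3,-6.6,12.5,46.1,3,-6.6]' 0 50;  python3 -m handwheel '[0,0,0,0,0,0,0,0,0,0,0,0,0,0,0,0]'; python3 - <<'E'
from lean import *
im,P,s,C=cap('wrist'); cv2.imwrite('pics/w2.png',im)
im,P,s,C=cap('scene'); cv2.imwrite('pics/s4.png',im); print(s['position'],s['eef_rot']); lean(im,P,s['position'])
E
```

```text
time: 10.0
position: [0.5409, 0.2436, 0.3135]
eef_rot: [-0.701, 0.701, -0.091, 0.089]
ft_force: [-0.6, -0.5, -2.2]
width: 0.0234
time: 10.4
position: [0.5412, 0.239, 0.316]
eef_rot: [0.701, -0.701, 0.092, -0.092]
ft_force: [1.1, 0.0, -0.9]
width: 0.0232
[0.54126938 0.23916165 0.3161411 ] [ 0.70111662 -0.70104364  0.09200117 -0.09224468]
px [449.06832298 180.45962733] 322 axis [-0.458  0.106  0.883] lean 28.1 low end rel TCP [ 0.0623 -0.0183 -0.1102]
```

```bash
python3 -m handwheel '[0.1,0.2,-4,0,0.1,0.2,-8,0,0.1,0.2,-11,0,0.1,0.2,-12.5,0,0.1,0.2,-13.5,0,0.1,0.2,-14.5,0,0.1,0.2,-14.5,0,0.1,0.2,-14.5,0]' 0 25; python3 - <<'E'
from h import *
im,P,s,C=cap('scene');print(s['position'],s['ft_force']);a=im[140:300,380:520]
cv2.imwrite('pics/s5.png',cv2.resize(a,None,fx=3.5,fy=3.5,interpolation=cv2.INTER_CUBIC))
E
```

```text
time: 11.3
position: [0.5431, 0.2425, 0.1721]
eef_rot: [0.701, -0.701, 0.091, -0.092]
ft_force: [0.0, 0.7, -1.7]
width: 0.0237
[0.54307695 0.24248687 0.17214077] [ 0.0473178   0.66749173 -1.69878551]
```

View pics/s5.png

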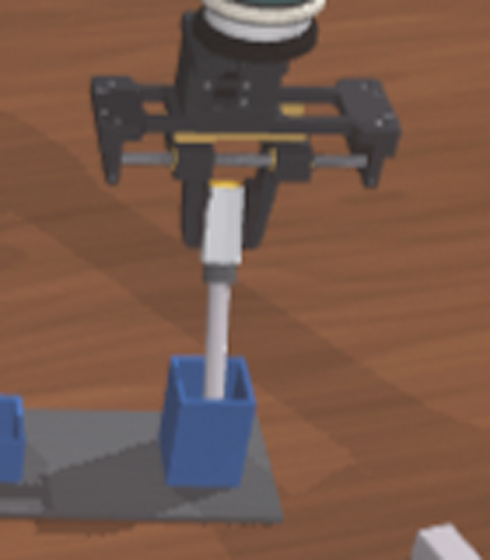

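The crop shows the pin tip inside the tall pocket at (215,395), clear of the walls. I'll now upright the gauge against the far wall.

```bash
python3 -m handwheel '[1,-0.3,0,0,2,-0.6,0,0,3,-0.9,0,0]' 0 20;python3 -m handwheel '[1,-0.3,0,0,2,-0.6,0,0,3.3,-1.1,0,0,3.3,-1.1,0,0]'; python3 - <<'E'
from lean import *
im,P,s,C=cap('scene'); print(s['position'],s['ft_force'],s['moment']); lean(im,P,s['position'])
E
```

```text
time: 11.65
position: [0.5731, 0.2332, 0.1715]
eef_rot: [0.701, -0.701, 0.092, -0.092]
ft_force: [-2.1, 0.6, -0.3]
width: 0.0238
time: 12.05
position: [0.6073, 0.2213, 0.1707]
eef_rot: [-0.701, 0.701, -0.092, 0.092]
ft_force: [-0.2, -0.0, -1.0]
width: 0.0236
[0.60731094 0.22129304 0.17073026] [-0.23534459 -0.03057036 -1.04579779] [ 0.04273686  0.06528149 -0.02972292]
px [442.74054054 239.61621622] 185 axis [ 0.117 -0.038  0.992] lean 7.1 low end rel TCP [ 0.0002 -0.0022 -0.1165]
```

```bash
python3 -m handwheel '[-0.3,0.1,-1.2,0,-0.3,0.1,-2.4,0,-0.3,0.1,-3.0,0,-0.3,0.1,-3.3,0,-0.3,0.1,-3.3,0]'; python3 -m handwheel '[0,0,-0.2,0,0,0,-0.4,0,0,0,-0.4,0]'
```

```text
time: 12.6
position: [0.6015, 0.2231, 0.1369]
eef_rot: [-0.701, 0.701, -0.092, 0.091]
ft_force: [-0.3, 0.8, -1.9]
width: 0.0236
time: 12.9
position: [0.6026, 0.2234, 0.1343]
eef_rot: [0.701, -0.701, 0.091, -0.092]
ft_force: [0.1, -0.2, -1.1]
width: 0.0235
```

```bash
python3 -m handwheel '[0,0,-0.1,0,0,0,-0.2,0,0,0,-0.2,0]'; python3 - <<'E'
from lean import *
im,P,s,C=cap('scene'); print(s['position'],s['ft_force']); lean(im,P,s['position'])
E
```

```text
time: 13.2
position: [0.6032, 0.2233, 0.134]
eef_rot: [0.701, -0.701, 0.091, -0.092]
ft_force: [-1.5, -0.5, 5.8]
width: 0.024
[0.60324778 0.22334738 0.13401195] [-1.54446715 -0.53965587  5.78731854]
px [441.13 246.25] 100 axis [ 0.188 -0.016  0.982] lean 10.9 low end rel TCP [ 0.0035 -0.0053 -0.062 ]
```

```bash
python3 -m handwheel '[0,0,0,0,0,0,0,0,0,0,0,0,0,0,0,0,0,0,0,0]' 0.4; python3 -m handwheel '[0,0,0,0,0,0,0,0,0,0,0,0,0,0,4,0,0,0,8,0,0,0,12,0,0,0,12,0]' 1; python3 - <<'E'
from lean import *
im,P,s,C=cap('scene'); print(s['position'],s['ft_force']); a=im[180:300,340:520]
im,P,s,C=cap('wrist');b=im[:]
cv2.imwrite('pics/s6.png',np.hstack([cv2.resize(a,(450,300)),cv2.resize(b,(400,300))])[:,:800])
E
```

```text
time: 13.75
position: [0.6021, 0.2232, 0.1316]
eef_rot: [-0.701, 0.701, -0.092, 0.091]
ft_force: [0.6, 0.5, -0.1]
width: 0.035
time: 14.45
position: [0.6059, 0.2244, 0.2601]
eef_rot: [0.703, -0.699, 0.087, -0.096]
ft_force: [0.3, 0.1, 0.7]
width: 0.0876
[0.60594614 0.22442219 0.26005096] [0.33449231 0.10622502 0.6938774 ]
```

View pics/s6.png

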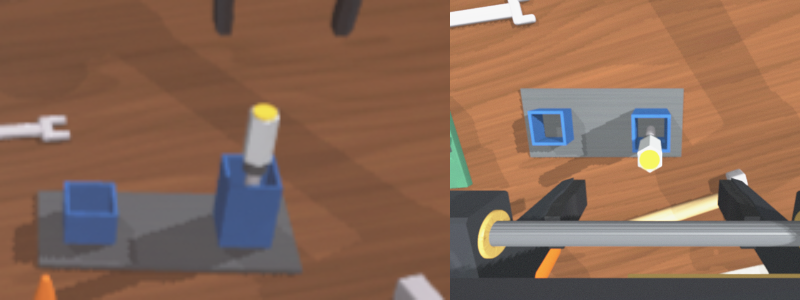

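The picture shows the long gauge standing in the tall pocket, handle up at (262,135), leaning slightly on the far wall. Next is the short gauge.

```bash
python3 -m handwheel '[0,-2,0,0,-11.6,-35.4,0,6.6,-11.6,-35.4,0,6.6,-11.6,-35.4,-1.5,6.6,-11.6,-35.4,-1.5,6.6,-11.6,-35.4,-1.5,6.6,-11.6,-35.4,-1.5,6.6,-11.6,-35.4,-1.5,6.6,-11.6,-35.4,-1.5,6.6,-11.6,-35.4,-1.5,6.6,-11.6,-35.4,-1.5,6.6,-11.6,-35.4,-1.5,6.6]'; python3 - <<'E'
from h import *
im,P,s,C=cap('wrist'); cv2.imwrite('pics/w3.png',im)
print(s['position'],s['eef_rot'])
hsv=cv2.cvtColor(im,cv2.COLOR_BGR2HSV); m=(hsv[...,0]>20)&(hsv[...,0]<35)&(hsv[...,1]>120)&(hsv[...,2]>120)&(P[...,2]>.1)&(P[...,2]<.2)
n,l,st,ce=cv2.connectedComponentsWithStats(m.astype(np.uint8))
for i in range(1,n):
    if st[i,4]>300: print(ce[i],st[i,4],np.nanmedian(P[l==i],0).round(4))
E
```

```text
time: 15.75
position: [0.4864, -0.1296, 0.2363]
eef_rot: [0.706, -0.705, 0.051, -0.05]
ft_force: [-0.4, 1.1, -1.3]
width: 0.0881
[ 0.48638278 -0.12959837  0.23634025] [ 0.70550607 -0.70510119  0.05079445 -0.05013402]
[322.44666667 241.13142857] 1050 [ 0.4729 -0.1291  0.1658]
```

```bash
python3 -m handwheel '[-0.2,-0.1,-3,0,-0.2,-0.1,-6,0,-0.2,-0.1,-8,0,-0.2,-0.1,-9,0,-0.2,-0.1,-9,0,-0.2,-0.1,-9,0]'; python3 -m handwheel '[0,0,0,0,0,0,0,0,0,0,0,0,0,0,0,0,0,0,0,0,0,0,0,0,0,0,0,0,0,0,0,0,0,0,0,0]' 0 50; python3 -m handwheel '[-0.02,0,0.04,8,-0.04,0.01,0.07,12,-0.07,0.01,0.12,4,-0.10,0.01,0.17,-4,-0.13,0.02,0.22,-12]'
```

```text
time: 16.4
position: [0.4851, -0.1315, 0.1477]
eef_rot: [-0.705, 0.705, -0.05, 0.051]
ft_force: [1.0, -0.5, 0.5]
width: 0.0882
time: 17.3
position: [0.4842, -0.1316, 0.1468]
eef_rot: [0.705, -0.705, 0.051, -0.051]
ft_force: [1.0, 1.0, 0.1]
width: 0.0234
time: 17.8
position: [0.4826, -0.1302, 0.148]
eef_rot: [0.697, -0.695, 0.127, -0.126]
ft_force: [3.7, 4.9, -4.3]
width: 0.0237
```

```bash
python3 -m handwheel '[-0.03,0,0.05,8,-0.06,0.01,0.10,16,-0.09,0.01,0.16,24,-0.12,0.02,0.21,16,-0.15,0.02,0.26,8,-0.18,0.03,0.31,0]';  python3 -m handwheel '[-0.03,0,0.05,8,-0.06,0.01,0.10,16,-0.09,0.01,0.16,24,-0.12,0.02,0.21,16,-0.15,0.02,0.26,8,-0.18,0.03,0.31,0]'
```

```text
time: 18.4
position: [0.4805, -0.13, 0.1508]
eef_rot: [0.697, -0.695, 0.127, -0.126]
ft_force: [2.8, 4.6, -6.3]
width: 0.0231
time: 19.0
position: [0.4786, -0.1296, 0.1538]
eef_rot: [0.697, -0.695, 0.127, -0.126]
ft_force: [1.6, 5.4, -6.3]
width: 0.0235
```

```bash
python3 -m handwheel '[-0.03,0,0.05,8,-0.06,0.01,0.10,16,-0.09,0.01,0.16,24,-0.12,0.02,0.21,16,-0.15,0.02,0.26,8,-0.18,0.03,0.31,0]';  python3 -m handwheel '[-0.03,0,0.05,8,-0.06,0.01,0.10,16,-0.09,0.01,0.16,24,-0.12,0.02,0.21,16,-0.15,0.02,0.26,8,-0.18,0.03,0.31,0]'; python3 -m handwheel '[-0.03,0,0.05,8,-0.06,0.01,0.10,12,-0.09,0.01,0.16,12,-0.15,0.02,0.26,12,-0.2,0.03,0.35,12]'
```

```text
time: 19.6
position: [0.4769, -0.1291, 0.157]
eef_rot: [0.697, -0.694, 0.128, -0.126]
ft_force: [1.9, 6.3, -5.3]
width: 0.0234
time: 20.2
position: [0.4747, -0.1281, 0.1603]
eef_rot: [0.697, -0.694, 0.128, -0.126]
ft_force: [0.3, 8.9, -1.9]
width: 0.0237
time: 20.7
position: [0.4737, -0.1301, 0.165]
eef_rot: [0.705, -0.705, 0.052, -0.051]
ft_force: [-0.0, -0.5, -1.4]
width: 0.0235
```

```bash
python3 -m handwheel '[-0.47,0.07,0.82,0,-0.94,0.13,1.64,0,-1.41,0.2,2.47,0,-1.88,0.27,3.29,0,-2.35,0.33,4.11,0,-2.35,0.33,6,0,-2.35,0.33,8,0,-2.35,0.33,9,0,-2.35,0.33,9,0]'; python3 - <<'E'
from lean import *
im,P,s,C=cap('scene'); print(s['position'],s['ft_force']); lean(im,P,s['position'],-.10)
cv2.imwrite('pics/s7.png',im)
E
```

```text
time: 21.6
position: [0.4513, -0.1272, 0.2573]
eef_rot: [-0.705, 0.706, -0.05, 0.053]
ft_force: [-0.3, 0.8, -1.5]
width: 0.0237
[ 0.45133306 -0.1272095   0.25726907] [-0.30189482  0.75849832 -1.4770614 ]
px [280.41935484 193.53225806] 186 axis [-0.427  0.116  0.897] lean 26.3 low end rel TCP [ 0.0455 -0.0097 -0.0745]
```

```bash
python3 -m handwheel '[2,4,0,-3,4,9,0,-6.6,6,14,0,-6.6,7.2,19,0,-6.6,7.2,21.7,0,-6.6,7.2,21.7,0,-6.6,7.2,21.7,0,-6.6,7.2,21.7,0,-6.6,7.2,21.7,-4,-6.6,7.2,21.7,-7,-6.6,7.2,21.7,-7,-6.6,7.2,21.7,-7,-6.6]'; python3 - <<'E'
from lean import *
im,P,s,C=cap('scene'); print(s['position'],s['eef_rot']); lean(im,P,s['position'],-.10)
cv2.imwrite('pics/s8.png',im)
E
```

```text
time: 22.85
position: [0.5218, 0.089, 0.1848]
eef_rot: [-0.701, 0.701, -0.093, 0.092]
ft_force: [0.1, -0.2, -0.5]
width: 0.0236
[0.52182658 0.0889833  0.18482736] [-0.70086686  0.70126337 -0.09277091  0.09169994]
px [377.01724138 224.85057471] 174 axis [-0.427  0.121  0.896] lean 26.3 low end rel TCP [ 0.0451 -0.015  -0.0764]
```

```bash
python3 -m handwheel '[0.1,0.3,-3,0,0.1,0.3,-5,0,0.1,0.3,-6.5,0,0.1,0.3,-7.3,0,0.1,0.3,-8,0,0.1,0.3,-8,0,0.1,0.3,-8,0]' 0 20; python3 - <<'E'
from h import *
im,P,s,C=cap('scene');print(s['position'],s['ft_force']);a=im[160:310,330:490]
cv2.imwrite('pics/s9.png',cv2.resize(a,None,fx=3.5,fy=3.5,interpolation=cv2.INTER_CUBIC))
E
```

```text
time: 23.6
position: [0.5239, 0.0933, 0.1057]
eef_rot: [0.701, -0.701, 0.091, -0.092]
ft_force: [-0.4, 0.5, -1.1]
width: 0.0238
[0.52389955 0.09326432 0.10573654] [-0.42053938  0.46685575 -1.0594212 ]
```

View pics/s9.png

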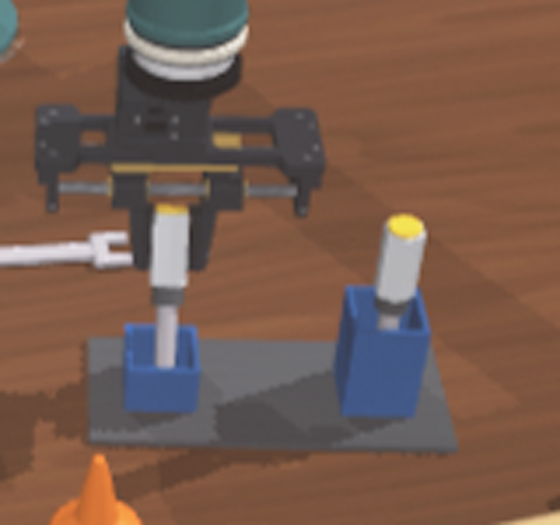

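The crop shows the short pin's tip inside the low pocket at (166,365), with the gripper clear of the tall gauge. I'll upright it the same way.

```bash
python3 -m handwheel '[1,-0.27,0,0,2,-0.54,0,0,3,-0.8,0,0,4,-1.07,0,0,5,-1.34,0,0,5,-1.34,0,0,5,-1.34,0,0]'; python3 -m handwheel '[0,0,-0.3,0,0,0,-0.6,0,0,0,-0.8,0,0,0,-0.8,0]'
```

```text
time: 24.35
position: [0.5743, 0.0795, 0.105]
eef_rot: [-0.701, 0.701, -0.091, 0.092]
ft_force: [-0.4, -0.6, -1.2]
width: 0.024
time: 24.75
position: [0.5728, 0.0798, 0.0965]
eef_rot: [-0.701, 0.701, -0.092, 0.091]
ft_force: [-0.6, -0.2, -0.9]
width: 0.0238
```

```bash
python3 -m handwheel '[0,0,-0.1,0,0,0,-0.2,0,0,0,-0.2,0,0,0,-0.2,0]'; python3 -m handwheel '[0,0,-0.1,0,0,0,-0.2,0,0,0,-0.2,0,0,0,-0.2,0]'
```

```text
time: 25.15
position: [0.5733, 0.0798, 0.095]
eef_rot: [-0.701, 0.701, -0.092, 0.092]
ft_force: [0.4, 0.4, -1.5]
width: 0.0239
time: 25.55
position: [0.574, 0.0798, 0.0944]
eef_rot: [0.701, -0.701, 0.091, -0.092]
ft_force: [-2.3, -0.7, 5.6]
width: 0.0239
```

Floor contact at the expected height, so I'm releasing.

```bash
python3 -m handwheel '[0,0,0,0,0,0,0,0,0,0,0,0,0,0,0,0,0,0,0,0]' 0.4; python3 -m handwheel '[0,0,0,0,0,0,0,0,0,0,0,0,0,0,4,0,0,0,8,0,0,0,12,0,-5,-5,14,0,-10,-10,14,0,-15,-15,14,0,-15,-15,14,0]' 1; python3 - <<'E'
from lean import *
im,P,s,C=cap('scene'); print(s['position'],s['ft_force']); a=im[190:300,340:490]
im2,P2,s,C=cap('top'); b=im2[100:300,120:470]
cv2.imwrite('pics/s10.png',np.vstack([cv2.resize(a,(409,300)),cv2.resize(b,(409,234))]))
for I,Q,n in((im,P,'scene'),(im2,P2,'top')):
    hsv=cv2.cvtColor(I,cv2.COLOR_BGR2HSV); m=(hsv[...,0]>20)&(hsv[...,0]<35)&(hsv[...,1]>120)&(hsv[...,2]>120)&(Q[...,2]>.06)&(Q[...,2]<.25)&(Q[...,0]<.8)&(Q[...,0]>.4)
    k,l,st,ce=cv2.connectedComponentsWithStats(m.astype(np.uint8))
    for i in range(1,k):
        if st[i,4]>15: print(n,ce[i],st[i,4],np.nanmedian(Q[l==i],0).round(4))
hsv=cv2.cvtColor(im2,cv2.COLOR_BGR2HSV);g=(hsv[...,0]>60)&(hsv[...,0]<90)&(hsv[...,1]>60);g[:200]=0;g[305:]=0;g[:,:325]=0;g[:,465:]=0
p=P2[g]; p=p[p[:,2]>.004]; print(cv2.minAreaRect((p[:,:2]*1000).astype(np.float32)),np.percentile(p[:,2],99))
E
```

```text
time: 26.05
position: [0.5732, 0.0798, 0.0928]
eef_rot: [-0.701, 0.701, -0.092, 0.092]
ft_force: [-0.1, -0.5, -0.4]
width: 0.0354
time: 27.05
position: [0.432, -0.0611, 0.233]
eef_rot: [-0.701, 0.701, -0.091, 0.092]
ft_force: [1.0, -2.1, -0.5]
width: 0.0881
[ 0.43200306 -0.06106679  0.23304981] [ 1.04841444 -2.14385132 -0.51071955]
scene [445.47727273 224.38636364] 44 [0.608  0.2207 0.1562]
scene [378.74358974 237.61538462] 39 [0.5701 0.0776 0.116 ]
top [163.02040816 193.93877551] 98 [0.6092 0.2213 0.1582]
top [249.24175824 218.68131868] 91 [0.5724 0.0784 0.1177]
((496.17919921875, -172.35203552246094), (235.87213134765625, 211.84213256835938), 82.2105484008789) 0.5730080832848473
```

View pics/s10.png

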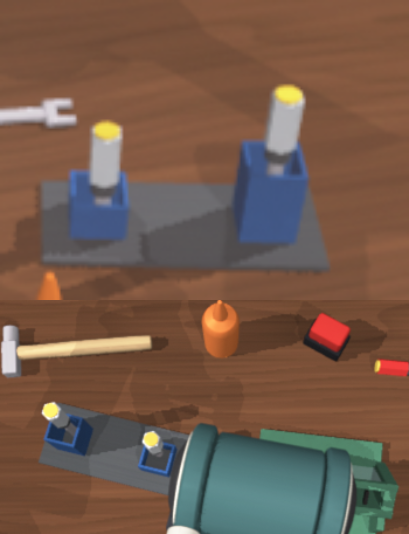

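Both gauges stand in their pockets, with caps at 0.158 and 0.117 m (0.157 and 0.117 expected if upright on the floor). I'm moving the arm aside for one last check of the case and bystanders.

```bash
python3 -m handwheel '[0,15,5,0,0,30,5,0,0,45,5,0,0,45,5,0,0,45,5,0,0,45,5,0,0,45,5,0,0,45,5,0,0,45,5,0,0,45,5,0,0,45,5,0,0,45,5,0]'; python3 - <<'E'
from h import *
im2,P2,s,C=cap('top'); a=np.load('top0.npz')
def case(im,P):
    hsv=cv2.cvtColor(im,cv2.COLOR_BGR2HSV);g=(hsv[...,0]>60)&(hsv[...,0]<90)&(hsv[...,1]>60);g[:200]=0;g[305:]=0;g[:,:325]=0;g[:,465:]=0
    p=P[g]; p=p[(p[:,2]>.004)&(p[:,2]<.2)]; return cv2.minAreaRect((p[:,:2]*1000).astype(np.float32)),np.percentile(p[:,2],[10,99])
print(case(a['im'],a['P']),case(im2,P2),s['qd'].round(3))
d=cv2.absdiff(im2,a['im']).max(2)
for n,(x0,x1,y0,y1) in dict(bottle=(285,335,95,155),hammer=(115,255,115,170),stamp=(375,425,105,155),spanner=(235,350,305,345)).items(): print(n,(d[y0:y1,x0:x1]>60).mean().round(3))
E
```

```text
time: 28.35
position: [0.433, 0.3893, 0.2821]
eef_rot: [-0.701, 0.702, -0.092, 0.091]
ft_force: [0.1, -0.5, 0.1]
width: 0.088
(((525.7578735351562, -184.44113159179688), (209.78451538085938, 169.93606567382812), 81.46897888183594), array([0.01313875, 0.13385356])) (((515.1784057617188, -188.25006103515625), (210.41673278808594, 169.79945373535156), 82.3016128540039), array([0.01323912, 0.13385554])) [-0.022 -0.015  0.016  0.002 -0.003 -0.001]
bottle 0.0
hammer 0.0
stamp 0.0
spanner 0.115
```

```bash
python3 -c "
from bench import robot
print(robot.close_job())"
```

```text
the job is handed in; nothing more can be done
None
```

Both gauges are out of the case and standing handles up in the caddy, the long one in the tall pocket and the short one in the low pocket. The job was handed in at about 28 s of the 72 s allowed; no verdict was reported.

- **Method:** I twisted each gauge about ±12° with about 1.8 mm of draw per stroke. Pull forces ran at about 5–11 N. Each was then drawn out along its axis, uprighted against the far wall of its pocket, lowered until the floor pushed back with about 6 N, and released.
- **Gauges:** the caps stand 0.158 m and 0.117 m above the bench, against 0.157 m and 0.117 m expected for a gauge upright on the floor. Both lean only slightly.
- **Case:** it slid about 11 mm (limit 40 mm), stayed flat and turned under 1°.
- **Bystanders:** the images of the bottle, hammer and stamp are unchanged. The spanner's patch differed in 11% of its pixels. The arm's shadow is the likely cause, since the arm never went near the spanner, but I did not check it further.

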